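# Lock the orange-based lamp in its dock

### The job

Three lamp docks stand on the spectrometer bench; lock the lamp with the orange base by turning the black bar knob on its dock clockwise until it clicks past its detent and stays against its far stop. Leave the knobs of the other two docks, the one with the white-based lamp and the empty one, unlocked as they are, and let go at the end.

Things in the scene. Friction and masses are not known exactly. Their poses are not given: they have to be found in the camera images.
- lock_orange (a joint): black bar knob on the dock holding the glass lamp with the orange base. 0 at its unlocked stop, grows as it turns clockwise seen from above (rad); starts at 0 to 0.1. A spring detent resists, with friction up to 0.11 N m, until its crest at 0.75; let go before that it springs back. Past the crest it snaps on by itself to the locked stop at 1.2 and stays there.
- lock_orange_grip (a point): point on that knob's vertical axis, 78 mm above the bench, 8 mm below the knob's top; turns with it: x along the grip bar, z up. Bar 48 mm long (x), 14 thick (y), 32 tall. All else on the dock lies 24 mm or more below this point: a grey 50 mm disc with a steel tongue reaching 56 mm, and the lamp lying beside, axis 55 mm away, on a fixed 140 x 120 mm plate.
- lock_white (a joint): black bar knob on the dock with the white-based lamp. Reads 0 at its unlocked stop and grows as the knob turns clockwise seen from above (rad); starts between 0 and 0.1 (unlocked); same make and sizes, to be left unlocked.
- lock_empty (a joint): black bar knob on the dock that holds no lamp. Reads 0 at its unlocked stop and grows as the knob turns clockwise seen from above (rad); starts between 0 and 0.1 (unlocked); same make and sizes, to be left unlocked.

How it is judged (in metres and radians):
At the end, for the whole second after the job is handed in: The knob of the orange-based lamp's dock is at rest past its detent, at 1.05 rad or more (its stop is at 1.2), and the knobs of the other two docks are still unlocked, below 0.4 rad (value of joint lock_orange above 1.05 rad and velocity of joint lock_orange between -0.1 and 0.1 rad/s and value of joint each of lock_white, lock_empty below 0.4 rad); the robot touches nothing.
It fails at once if the knob of another dock is turned beyond 0.45 rad (value of joint any of lock_white, lock_empty above 0.45 rad).
It also fails if it takes over 32 s, if anything falls off the work surface, if the arm or the gripper's body presses on something with over 40 N, if the wrist force passes 120 N, or if a joint passes its speed limit or range.

### The arm

A 6-joint arm with a two-finger parallel gripper is mounted at the origin on the work surface. World frame = base frame: x ahead of the robot, y to its left, z up, the work surface at z = 0. Lengths are in mm, angles in rad, forces in N, time in s.
With the tool pointing down it reaches from about 275 to 750 mm from the base axis. Payload 10.2 kg.
Tool frame: the origin (TCP) lies between the finger pads; the fingertips stand 17 mm ahead of it and the grasp point (between the pads) lies 2 mm behind it (tips_ahead is the distance from the TCP to the fingertips, in mm); z points along the fingers, y is the line along which they close (so a half turn about z gives the same grasp; the last joint's range is limited). The gripper opens to 85 mm and grips with 20 to 120 N. Pads are 22 mm wide; open, the fingers measure 114 mm over their backs; the gripper's body (76 mm by 85 mm) begins 54 mm behind the grasp point. The pads swing forward as they close: fully open they stand 13 mm farther back than shut.
Start: joints at [-1.553, 0.313, 1.498, -0, 1.331, -0.223], TCP at [125.188, -509.862, 248.294] pointing down, gripper open.
Joint ranges: [-2.94, 2.94], [-0.97, 2.17], [0.19, 2.56], [-1.23, 4.37], [0.02, 3.11], [-2.88, 2.88]. Speed limits (rad/s): [2.39, 2.39, 3.01, 3.14, 3.14, 3.14].

### API

Orientations are given as a unit quaternion [w, x, y, z].
In Python, from rig import sense, capture, finish_job, boxes_of, tips_ahead gives the robot as it stands.
- The arm moves only by the tool drive_tool, never from a script. Its argument "commands" is text: rows parted by semicolons, each of 7 numbers parted by spaces: the shift along the world's x, y, z in units of 0.1 m (1.0 is 0.1 m), then the turn, a rotation vector about the world's x, y, z in units of pi/4 rad (1.0 is pi/4 rad), then the opening in per cent of the stroke, from 0 (shut) to 100 (fully open). A call has 1 to 20 rows; each row shifts and turns the commanded pose from where the row before left it; what a row does not reach is not made up. A row lasts 1/12 s, in which the tool goes at most 41.7 mm and 7.16 degrees, less where a joint would pass 70% of its speed; a pose out of reach is approached as far as the arm can. A call with a number of a shift or a turn outside -1 to 1 is refused whole. A call with a gripper value outside its range is refused whole. The fingers move at their own pace and stop on an object; "force" is the grip in N (left out, the last holds). Time passes only in rows, so rows that do not move let the fingers close. It gives the time, the measured TCP pose, the force, the opening and the grip force at its end, in the units of the state.
- sense(): the state, without advancing time (a new reading comes with each control period).
- capture(name): name is "side" or "top" or "wrist"; returns a dict with "pixels" (420x560x3 uint8, blue, green, red), "fov_y" (degrees; the focal length in pixels is half the picture's height over the tangent of half this angle, whatever the lens; pixels are square), "cx", "cy" (the principal point, pixels), "position" and "attitude" of the camera in the world; the wrist camera has in their place "tool_from_camera" (4x4, takes a point from camera to tool coordinates, whose origin is the TCP and whose axes are the flange's). Camera axes: x right, y down, z forward; pixel columns grow to the right and rows downward; lengths in mm; the calibration is good to about 2 mm. A picture is of the moment at which its call begins: read the wrist's pose just before it. There is no depth.
- finish_job(): hands the job in; it is judged then, once.
Trained networks look in a picture, given as the dict that the camera call returned (one of the last four; its "shot" number tells which), for a name from the list of things; names that differ only in an ending like _2 or _b are one class to them, and where a whole thing is asked for, a point or a joint stands for the part that bears it (a point fixed in the world has none). Each returns a list of dicts, best first, with "confidence" (0 to 1); they miss things now and then, are a little off and sometimes report something else, mostly with a low value. They report only what shows in the picture. A call takes as long as a camera call.
- boxes_of(picture, name): "position" ([column, row] in pixels, amid what is visible of it).
The state is a dict: "time_s": time; "joints": joint angles; "dq": joint speeds; "tau": joint torques, N m; "eef_pos": TCP position; "ee_rot": TCP orientation; "force": force on the tool from outside, world axes, zero at the start; "wrist_torque": the same for the moment, N m; "grip_width": opening from 0.0 (shut) to 1.0 (fully open); "grip_force": force on a finger pad.
Only numpy, scipy, OpenCV 4.12 (cv2) and the standard library are available. Lean on these libraries where they do the work, as an engineer would, in place of code of your own. Each camera call takes 0.05 s, during which the arm holds its last target. There are 200 camera calls.

## Working session

There is one attempt and no reset: what is moved stays moved. The work goes in short steps, Python scripts to look and compute and a tool call to move; the robot and the scene stay as the last step left them, time stands still between calls to the robot, and variables do not carry over. Pictures are saved under pics/ and viewed, at most 10 in all, crops included, and the job is handed in when it is done.

Besides the shell and the picture viewer there is one more tool, called as name(argument=value, ...) on one line, values as JSON. drive_tool: Moves the arm, as the interface text tells. Shifts and turns lie within -1 to 1; 1 stands for 0.1 m of shift or pi/4 rad of turn. Its arguments: {"type":"object","properties":{"commands":{"type":"string"},"force":{"type":"number"}},"required":["commands"]}

```bash
mkdir -p pics; cat > h.py <<'E'
import numpy as np, cv2
from scipy.spatial.transform import Rotation as R
from rig import *
def ray(p,uv):
    f=210/np.tan(np.radians(p["fov_y"])/2)
    return np.array([(uv[0]-p["cx"])/f,(uv[1]-p["cy"])/f,1])
def rot(q):
    q=np.array(q)
    return q if q.shape==(3,3) else R.from_quat(np.roll(q,-1)).as_matrix()
def cam(p,s=None):
    if "position" in p: return np.array(p["position"]),rot(p["attitude"])
    T=np.array(p["tool_from_camera"]);A=rot(s["ee_rot"])
    return A@T[:3,3]+s["eef_pos"],A@T[:3,:3]
def world(p,uv,z,s=None):
    o,A=cam(p,s);d=A@ray(p,uv);return o+d*(z-o[2])/d[2]
E
python3 - <<'E'
from h import *
s=sense();print(s)
for n in("top","side","wrist"):
    p=capture(n);cv2.imwrite(f"pics/{n}0.png",p["pixels"])
    print(n,{k:v for k,v in p.items() if k!="pixels"})
    for m in("lock_orange","lock_white","lock_empty"):
        for b in boxes_of(p,m)[:3]: print(m,b,world(p,b["position"],78,s).round())
E
```

```text
{'time_s': 0.0, 'joints': array([-1.55341701e+00,  3.13471939e-01,  1.49846526e+00, -1.32851890e-05,
        1.33102338e+00, -2.23407138e-01]), 'dq': array([ 0.00053083, -0.00036143,  0.00063059, -0.0004586 , -0.00053496,
       -0.00020216]), 'tau': array([-3.00705169e-04, -4.12271297e+01, -2.59745908e+01, -2.37553722e-04,
        4.17877163e-03,  1.71170949e-06]), 'eef_pos': array([ 125.17190908, -509.60149646,  247.71324013]), 'ee_rot': array([-6.80996067e-04,  9.92761063e-01,  1.20104141e-01,  6.39154077e-05]), 'force': array([1.55059357, 0.51402748, 0.68521797]), 'wrist_torque': array([-0.04024413, -0.0058564 ,  0.01958332]), 'grip_force': 0.0, 'grip_width': 0.9972068047986333}
top {'fov_y': 47.775618830706094, 'cx': 277.74379153804927, 'cy': 213.27563962845932, 'position': array([440.50495088,  36.71200176, 919.77374588]), 'attitude': array([-0.04468863,  0.71476106, -0.69689543,  0.03816169]), 'shot': 1}
lock_orange {'position': [157.0, 182.0], 'confidence': 0.83} [591. 265.  78.]
lock_white {'position': [429.1, 238.9], 'confidence': 0.79} [ 501. -224.   78.]
lock_empty {'posi
[... 284 characters left out ...]
ot': 2}
lock_orange {'position': [166.6, 314.9], 'confidence': 0.6} [577. 293.  78.]
lock_white {'position': [355.5, 154.6], 'confidence': 0.66} [ 494. -192.   78.]
lock_empty {'position': [289.7, 237.5], 'confidence': 0.92} [499.  76.  78.]
wrist {'fov_y': 64.27983484631687, 'cx': 277.6701493000273, 'cy': 213.41061443632034, 'tool_from_camera': array([[-1.19060469e-03, -9.65984503e-01, -2.58597219e-01,
         6.62562542e+01],
       [ 9.99998994e-01, -9.50582915e-04, -1.05320209e-03,
         9.59878945e-01],
       [ 7.71558796e-04, -2.58598213e-01,  9.65984663e-01,
        -1.24648960e+02],
       [ 0.00000000e+00,  0.00000000e+00,  0.00000000e+00,
         1.00000000e+00]]), 'shot': 3}
```

View pics/top0.png

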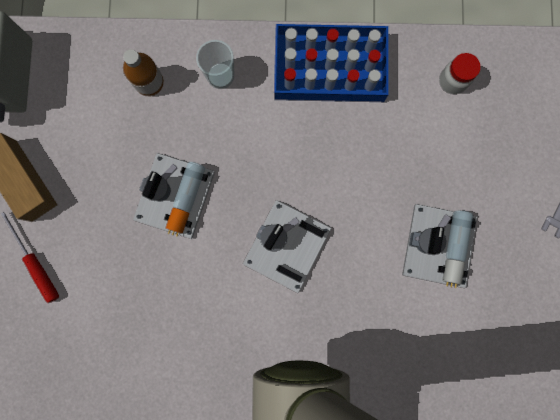

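The top view shows the orange lamp's dock at left, with its knob near (154,184) and the bar pointing up and right. The empty dock's knob is near (274,236) and the white lamp's near (435,238). I'll move above the orange dock, yawed by the half turn that leaves joint range for a clockwise turn.

drive_tool(commands="0.2 0.34 0 0 0 0.15 100;0.2 0.34 0 0 0 0.15 100;0.2 0.34 0 0 0 0.15 100;0.2 0.34 0 0 0 0.15 100;0.2 0.34 0 0 0 0.15 100;0.2 0.34 0 0 0 0.15 100;0.2 0.34 0 0 0 0.15 100;0.2 0.34 0 0 0 0.15 100;0.2 0.34 0 0 0 0.15 100;0.2 0.34 0 0 0 0.15 100;0.2 0.34 0 0 0 0.15 100;0.2 0.34 0 0 0 0.15 100;0.2 0.34 0 0 0 0.15 100;0.2 0.34 0 0 0 0.15 100;0.2 0.34 0 0 0 0.15 100;0.2 0.34 0 0 0 0.15 100;0.2 0.34 0 0 0 0.15 100;0.2 0.34 0 0 0 0.15 100;0.2 0.34 0 0 0 0.15 100;0.2 0.34 0 0 0 0.15 100")

```text
time_s: 2.27
eef_pos: [525.8, 172.3, 248.3]
ee_rot: [0.0, 0.266, 0.964, 0.0]
force: [1.0, -0.9, 0.8]
grip_width: 1.0
grip_force: 0.0
```

drive_tool(commands="0.2 0.32 0 0 0 0 100;0.2 0.32 0 0 0 0 100;0.2 0.32 0 0 0 0 100;0 0 0 0 0 0 100;0 0 0 0 0 0 100")

```text
time_s: 2.68
eef_pos: [585.3, 267.3, 246.9]
ee_rot: [-0.001, 0.268, 0.963, -0.0]
force: [0.2, 0.8, -0.7]
grip_width: 1.002
grip_force: 0.0
```

```bash
python3 - <<'E'
from h import *
s=sense();print(s["eef_pos"],s["ee_rot"],s["joints"])
p=capture("wrist");cv2.imwrite("pics/w1.png",p["pixels"])
for b in boxes_of(p,"lock_orange"): print(b,world(p,b["position"],86,s).round())
o,A=cam(p,s)
np.savez("w1.npz",pos=s["eef_pos"],rot=s["ee_rot"])
E
```

```text
[585.2958215  267.34786047 246.8706589 ] [-7.08584165e-04  2.67980255e-01  9.63424029e-01 -4.70960787e-04] [ 2.46777433e-01  5.85060502e-01  1.09478942e+00 -1.17200189e-04
  1.46344038e+00 -7.81414046e-01]
{'position': [289.2, 194.8], 'confidence': 0.7} [587. 278.  86.]
```

View pics/w1.png

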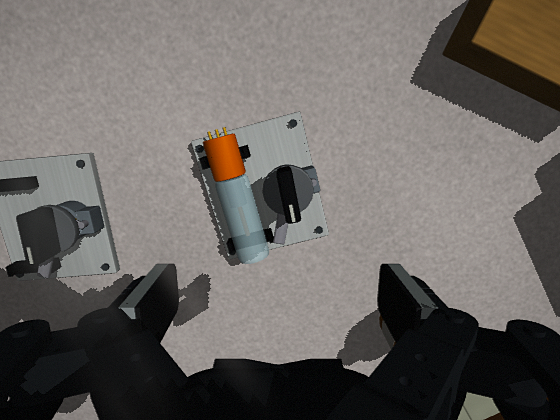

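The wrist view shows the orange dock in the middle. Its bar knob runs from about (287,166) to (293,222), nearly along the tool's x axis. I'll zoom in and measure it.

```bash
python3 - <<'E'
import cv2
i=cv2.imread("pics/w1.png")[150:240,240:340]
i=cv2.convertScaleAbs(i,alpha=2.5,beta=20)
cv2.imwrite("pics/w1c.png",cv2.resize(i,None,fx=6,fy=6,interpolation=cv2.INTER_NEAREST))
E
```

```text
(no output)
```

View pics/w1c.png

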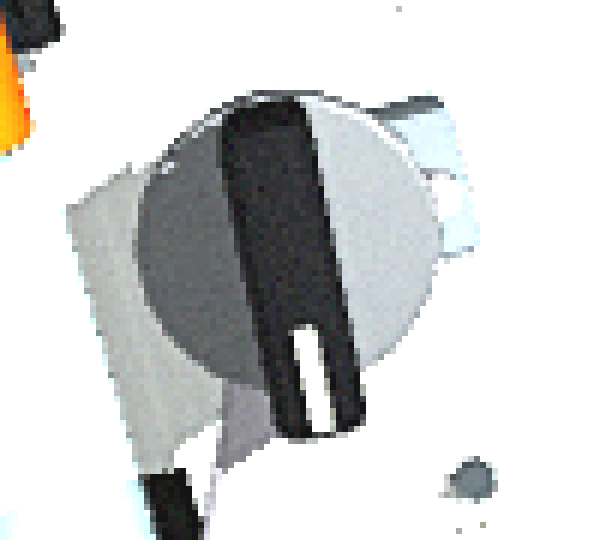

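```bash
python3 - <<'E'
from h import *
d=np.load("w1.npz");s=dict(eef_pos=d["pos"],ee_rot=d["rot"]);p=capture("wrist")
a,b=[world(p,u,86,s) for u in((284.5,171.7),(293,222.2))]
x=rot(s["ee_rot"])[:,0]
print(a,b,(a+b)/2,np.linalg.norm(a-b),np.arctan2(*(a-b)[1::-1]),np.arctan2(*(b-a)[1::-1]),np.arctan2(x[1],x[0]))
t=capture("top")
for q in(a,b,(a+b)/2):
    o,A=cam(t);v=A.T@(q-o);f=210/np.tan(np.radians(t["fov_y"])/2);print(v[:2]/v[2]*f+[t["cx"],t["cy"]])
i=cv2.imread("pics/top0.png")[140:240,120:220]
cv2.imwrite("pics/t0c.png",cv2.resize(cv2.convertScaleAbs(i,alpha=2,beta=20),None,fx=6,fy=6,interpolation=cv2.INTER_NEAREST))
E
```

```text
[567.12395816 285.0482166   86.        ] [609.74258781 268.41082806  86.        ] [588.43327298 276.72952233  86.        ] 45.75095945919733 2.7694082578087267 -0.3721843957810664 2.59899974603565
[143.96476468 194.08057576]
[154.60723981 170.82173933]
[149.30106983 182.41822775]
```

View pics/t0c.png

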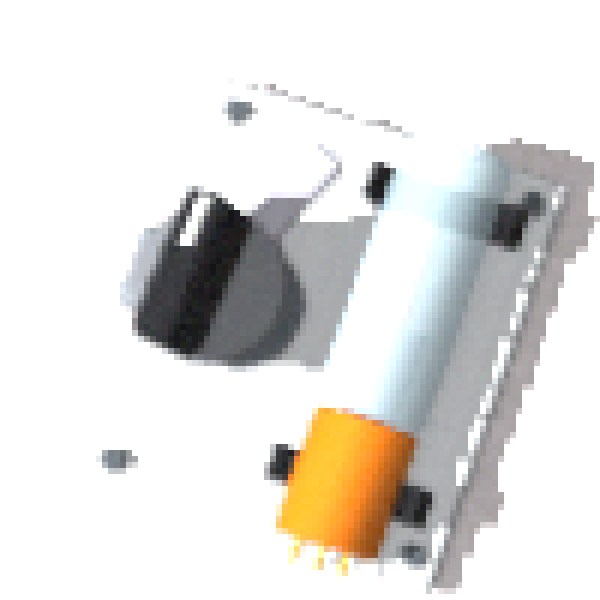

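The top crop agrees: the bar's top face ends lie within about 1 px of the wrist projection. So the axis is at (588.4, 276.7) with the bar's yaw at 2.77. Now I'll descend.

drive_tool(commands="0.03 0.09 -0.3 0 0 0.11 70;0 0 -0.3 0 0 0.11 70;0 0 -0.3 0 0 0 70;0 0 -0.2 0 0 0 70;0 0 -0.1 0 0 0 70;0 0 0 0 0 0 70;0 0 0 0 0 0 70;0 0 0 0 0 0 70")

```text
time_s: 3.55
eef_pos: [589.0, 275.1, 130.5]
ee_rot: [0.002, 0.185, 0.983, 0.001]
force: [0.4, 0.1, 0.9]
grip_width: 0.702
grip_force: 0.0
```

```bash
python3 - <<'E'
from h import *
s=sense();x=rot(s["ee_rot"])[:,0];print(s["eef_pos"],np.arctan2(x[1],x[0]),s["force"],s["joints"])
p=capture("wrist");cv2.imwrite("pics/w2.png",p["pixels"])
E
```

```text
[588.99524349 275.09430909 130.45662471] 2.7694175594463957 [0.37039121 0.09522678 0.88204141] [ 2.57086306e-01  6.86788546e-01  1.23123930e+00 -3.03607348e-05
  1.22024259e+00 -9.41527158e-01]
```

View pics/w2.png

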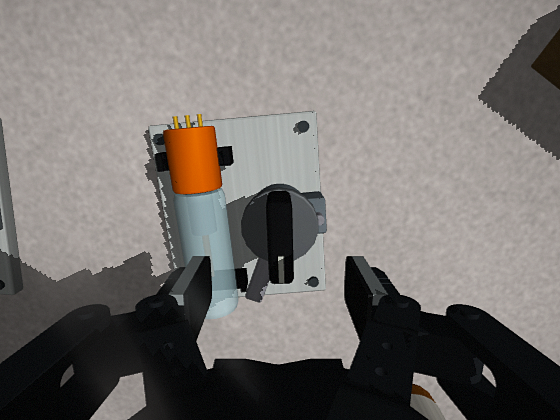

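The bar is now vertical in the image, from (280,198) to (281,284), so the yaw matches. The centre is about 3 mm along the bar and 2 mm across from the TCP. I'll correct that and go down to the grip height.

drive_tool(commands="-0.03 0.03 -0.2 0 0 0 70;0 0 -0.2 0 0 0 70;0 0 -0.1 0 0 0 70;0 0 0 0 0 0 70;0 0 0 0 0 0 70;0 0 0 0 0 0 70")

```text
time_s: 4.1
eef_pos: [586.0, 278.3, 79.9]
ee_rot: [0.001, 0.185, 0.983, 0.001]
force: [-0.9, -0.1, 0.2]
grip_width: 0.701
grip_force: 0.0
```

drive_tool(commands="0 0 0 0 0 0 0;0 0 0 0 0 0 0;0 0 0 0 0 0 0;0 0 0 0 0 0 0;0 0 0 0 0 0 0;0 0 0 0 0 0 0;0 0 0 0 0 0 0;0 0 0 0 0 0 0", force=40)

```text
time_s: 4.77
eef_pos: [585.2, 278.0, 78.8]
ee_rot: [0.0, 0.185, 0.983, -0.0]
force: [-2.9, -2.0, 5.0]
grip_width: 0.153
grip_force: 41.0
```

drive_tool(commands="0 0 0 0 0 -0.14 0;0 0 0 0 0 -0.14 0;0 0 0 0 0 -0.14 0;0 0 0 0 0 -0.14 0;0 0 0 0 0 -0.14 0;0 0 0 0 0 -0.14 0;0 0 0 0 0 -0.14 0;0 0 0 0 0 -0.14 0;0 0 0 0 0 -0.14 0;0 0 0 0 0 -0.14 0;0 0 0 0 0 0 0;0 0 0 0 0 0 0;0 0 0 0 0 0 0")

```text
time_s: 5.85
eef_pos: [587.1, 279.5, 78.9]
ee_rot: [0.001, 0.671, 0.741, 0.003]
force: [9.8, 7.9, -4.1]
grip_width: 0.153
grip_force: 40.1
```

```bash
python3 - <<'E'
from h import *
s=sense();x=rot(s["ee_rot"])[:,0];print(s["eef_pos"],np.arctan2(x[1],x[0]),s["force"],s["wrist_torque"],s["joints"])
E
```

```text
[587.11342908 279.53075466  78.85898262] 1.6698437927014709 [ 9.79309953  7.94362735 -4.06654005] [ 1.21092998 -1.49749984 -0.11548769] [0.26385651 0.74249097 1.27685939 0.00202882 1.1151868  0.16393261]
```

Turned 1.10 rad with the grip holding. Now I'll release and rise.

drive_tool(commands="0 0 0 0 0 0 60;0 0 0 0 0 0 60;0 0 0 0 0 0 60;0 0 0 0 0 0 60;0 0 0 0 0 0 60;0 0 0 0 0 0 60;0 0 0.2 0 0 0 60;0 0 0.3 0 0 0 60;0 0 0.3 0 0 0 60;0 0 0.3 0 0 0 60;0 0 0.3 0 0 0 60;0 0 0 0 0 0 60;0 0 0 0 0 0 60;0 0 0 0 0 0 60")

```text
time_s: 7.02
eef_pos: [584.8, 278.0, 217.2]
ee_rot: [-0.0, 0.671, 0.741, -0.001]
force: [0.6, 0.0, -0.5]
grip_width: 0.601
grip_force: 0.0
```

```bash
python3 - <<'E'
from h import *
p=capture("wrist");cv2.imwrite("pics/w3.png",p["pixels"])
E
```

```text
(no output)
```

View pics/w3.png

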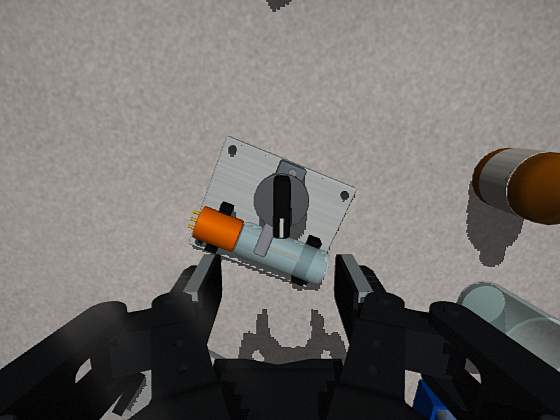

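The bar at (282,205) stayed where it was turned to, about 1.1 rad from its start, with its tongue over the lamp at (263,238). The gripper is clear, so I'll hand in.

```bash
python3 -c "
from rig import *
print(finish_job())"
```

```text
the job is handed in; nothing more can be done
None
```

I turned the orange-based lamp's knob 1.1 rad clockwise, past its detent; it stayed there after release with its tongue over the lamp. I never touched the other two knobs, the gripper is clear, and the job was handed in at about 7 s with no verdict returned.

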